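Clamp the amber filter in the capstan vise

TASK

Take the amber filter out of the walnut drawer insert and lay it flat on the bed of the filter vise, between the white V-block and the red pad. Then close the vise by pushing the spokes of its capstan round clockwise, one after another (do not push the jaw itself), until you feel the jaw clearly grip the filter against the V-block; stop there, because the slim plastic shell cracks if it is squeezed hard. Leave the filter clamped, let go, and leave everything else where it is.

Things in the scene. Friction and masses are not known exactly. Their poses are not given: they have to be found in the camera images.
- amber_center (a point): Centre (half-way up) of the amber filter: a round black shell 54 mm across and 12 mm thick, 28 to 56 g, with an amber-orange disc on top; z up. It lies on a cork pedestal in one of the four filter cells of the walnut insert, its underside 16 mm above the table. Filters lie about 102 mm apart, centre to centre.
- insert: Dark walnut drawer insert, fixed, 300 mm (its x) by 210 mm, origin under its centre. Its walls are 12 mm high and the cork pedestals (42 mm across) 16 mm, so fingertips kept 14 mm or more above the table clear the walls while they reach round a filter. Nozzle, lens cap and a small aluminium flap lid (21 mm high) are on its far side, +x.
- filter_amber: The same amber filter, origin at the centre of its underside.
- blue_center (a point): Centre of the blue filter (same size); leave alone.
- green_center (a point): Centre of the green filter (same size); leave alone.
- grey_center (a point): Centre of the grey filter (same size); leave alone.
- nozzle: Stainless blower nozzle, 24 mm across, 60 mm high, standing in the insert, origin under it; leave alone.
- lens_cap: Black rubber lens cap, 50 mm across, 9 mm thick, in the insert, origin under it; leave alone.
- flap (a joint): Opening of the small aluminium flap lid (40 mm square) of the coin compartment in the insert, rad, 0 shut; leave shut.
- brush: Brush lying on the bench beyond the vise; leave alone.
- seat (a point): Where the filter's centre lies once pushed home into the V-block of the fixed vise, 28 mm above the table. x points along the vise from the V-block to the jaw and capstan, z up. Lay the filter down about 8 to 15 mm from here towards +x, clear of the V; the closing jaw slides it home and centres it (up to 8 mm sideways does no harm).
- vise: The fixed vise, grey, 275 by 84 mm; origin on the table under the seat, same axes. The aluminium bed is level, 46 mm wide (narrower than the filter), top 22 mm above the table; the base plate beside it is 12 mm high. The white arms of the V-block are 38 mm high, at x from -31 to -13 mm, up to 31 mm to each side. Bolt block behind: 36 mm high.
- jaw_block (a point): Middle of the front face of the jaw, a dark steel block 50 mm wide, top 42 mm above the table. It starts about 100 mm to +x of the seat and moves 18 mm towards the seat per radian of capstan. Ahead of it stands a red pad, 34 mm wide, on a brass stub of adjustable length that is NOT measured: the pad's face is 20 to 33 mm ahead of this point.
- jaw: The same jaw with its pad; origin 103 mm to -x of the block's front face, on the table. The pad is sprung: about 6 N for each mm the jaw goes on after the filter is caught between pad and V-block. A proper grip is 7 to 28 N between pad and filter; aim for about 16 N. The shell cracks above 28 N. Never push the jaw itself.
- hub (a point): Centre of the capstan at the height of its spokes, 76 mm above the table, on its vertical axis, 165 mm to +x of the seat. The x axis points along one of the four spokes (at right angles to each other) and turns with the capstan. The hub is 30 mm across, top 93 mm above the table. Housing and jaw beneath are at most 52 mm high: fingertips 58 to 62 mm above the table can push a spoke from its side.
- spoke_end (a point): Centre of the black ball, 18 mm across, at the end of the spoke that the hub's x axis points along, 76 mm from the axis. The level steel spokes are 11 mm thick.
- capstan (a joint): Capstan angle, rad, growing clockwise from above, which closes the jaw; 0 to 0.4 at the start, stop at 3.9. The pad meets the seated filter somewhere from 2.4 to 3.1. Friction 0.36 N m (6.5 N at 55 mm from the axis) keeps it where it is left and holds up to 20 N of grip. Each newton of grip adds 0.018 N m: at 16 N the push is 1.8 times the free push at that distance, at 28 N 2.4 times.
Things that resemble listed ones, but are neither listed nor needed, are in the scene too. What is shaped like the filter_amber but purple or yellow is not meant.

How it is judged:
By the outcome, as a careful person would: the job done as asked, in the order asked, and still so for the second after the job is handed in, with the robot touching nothing.
It also fails if it takes over 72 s, if anything falls off the work surface, if the arm or the gripper's body presses on something with over 40 N, if the wrist force passes 120 N, or if a joint passes its speed limit or range.

ROBOT

A 6-joint arm with a two-finger parallel gripper is mounted at the origin on the work surface. World frame = base frame: x ahead of the robot, y to its left, z up, the work surface at z = 0. Lengths are in m, angles in rad, forces in N, time in s.
With the tool pointing down it reaches from about 0.3 to 0.875 m from the base axis. Payload 6.4 kg.
Tool frame: the origin (TCP) lies midway between the tips of the shut fingers; the grasp point (between the pads) lies ctrl.grip_depth behind it (ctrl.grip_depth is the distance from the TCP to the grasp point, in m); x points along the fingers, y is the direction in which the jaws open and shut, and the axes are right-handed (so a half turn about x gives the same grasp; the last joint's range is limited). The gripper opens to 85 mm and grips with 20 to 120 N. Pads are 22 mm wide; open, the fingers measure 114 mm over their backs; the gripper's body (76 mm by 85 mm) begins 54 mm behind the grasp point. The pads swing forward as they close: fully open they stand 13 mm farther back than shut.
Start: joints at [-1.381, 0.181, 1.607, -0, 1.354, -0.206], TCP at [0.222, -0.531, 0.198] pointing down, gripper open.
Joint ranges: [-2.99, 2.99], [-0.89, 2.07], [0.3, 2.58], [-1.14, 4.28], [0, 2.63], [-3.12, 3.12]. Speed limits (rad/s): [2.57, 2.57, 3.01, 3.14, 3.14, 3.14].

INTERFACE

Orientations are given as a unit quaternion [w, x, y, z].
In Python, from bench import ctrl gives the robot as it stands.
- The arm moves only by the shell command python3 -m creep 'ROWS'. ROWS is text: rows parted by semicolons, each of 7 numbers parted by spaces: the opening, from 0 (shut) to 1 (fully open), then the shift along the tool's x, y, z in cm, then the turn, a rotation vector about the tool's x, y, z in rad. In form: claw x y z ax ay az; .... A call has 1 to 10 rows; each row shifts and turns the pose as measured when the row begins, along the tool's axes as they then stand; what a row does not reach is not made up. A row lasts 1/8 s, in which the tool goes at most 62.5 mm and 10.7 degrees, less where a joint would pass 70% of its speed; a pose out of reach is approached as far as the arm can. A call with a gripper value outside its range is refused whole. The fingers move at their own pace and stop on an object; the grip force is fixed at half the most. Time passes only in rows, so rows that do not move let the fingers close. It gives the time, the measured TCP pose, the force and the opening at its end, in the units of the state.
- ctrl.get_obs(): the state, without advancing time (a new reading comes with each control period).
- ctrl.camera(name): name is "side" or "top" or "wrist"; returns (picture, depth): 420x560x3 uint8, blue, green, red; 420x560 float32, m along the optical axis (not along the pixel's ray), 0 where there is no reading.
- ctrl.calibration(name): a dict with "mtx" (3x3 intrinsics, pixels), "R" (3x3) and "t" (3): a world point X has camera coordinates R X + t; the wrist camera has in their place "tool_from_camera" (4x4, takes a point from camera to tool coordinates, whose origin is the TCP and whose axes are the tool frame's). Camera axes: x right, y down, z forward; pixel columns grow to the right and rows downward; lengths in m; the calibration is good to about 2 mm. A picture is of the moment at which its call begins: read the wrist's pose just before it. calibration takes no time and is no camera call.
- ctrl.hand_in(): hands the job in, once; it reports no verdict.
Trained networks look in the newest picture that a camera, given by its name, has taken for a name from the list of things; names that differ only in an ending like _2 or _b are one class to them, and where a whole thing is asked for, a point or a joint stands for the part that bears it (a point fixed in the world has none). Each returns a list of dicts, best first, with "confidence" (0 to 1); they miss things now and then, are a little off and sometimes report something else, mostly with a low value. They report only what shows in the picture. A call takes as long as a camera call. They do not tell look-alikes from the thing itself.
- ctrl.find_in(query, camera): "rect" ([left, top, right, bottom] in pixels, round what is visible of it).
The state is a dict: "time_s": time; "q": joint angles; "dq": joint speeds; "joint_efforts": joint torques, N m; "eef_pos": TCP position; "eef_rot": TCP orientation; "wrist_force": force on the tool from outside, world axes, zero at the start; "torque": the same for the moment, N m; "opening": opening from 0.0 (shut) to 1.0 (fully open).
Only numpy, scipy, OpenCV 4.12 (cv2) and the standard library are available. Lean on these libraries where they do the work, as an engineer would, in place of code of your own. Each camera call takes 0.05 s, during which the arm holds its last target.

## Working session

There is one attempt and no reset: what is moved stays moved. The work goes in short steps, Python scripts to look and compute and a shell command to move; the robot and the scene stay as the last step left them, time stands still between calls to the robot, and variables do not carry over. Pictures are saved under pics/ and viewed, and the job is handed in when it is done.

```bash
ls; mkdir -p pics; python3 - <<'E'
from bench import ctrl
import cv2,numpy as np
print(ctrl.get_obs(), ctrl.grip_depth)
for n in ("top","side","wrist"):
    im,d=ctrl.camera(n); cv2.imwrite(f"pics/{n}0.png",im); np.save(f"pics/{n}0.npy",d)
    print(n,ctrl.calibration(n))
E
```

```text
pics
{'time_s': 0.0, 'q': array([-1.38129389e+00,  1.81527224e-01,  1.60802736e+00,  3.61549659e-05,
        1.35376171e+00, -2.06309816e-01]), 'dq': array([-0.00056288,  0.00030272,  0.00082446, -0.0007664 , -0.00149488,
       -0.00038133]), 'joint_efforts': array([ 2.56157973e-04, -4.44875407e+01, -3.51333511e+01, -2.79769019e-04,
        8.94441182e-03, -1.78607712e-05]), 'eef_pos': array([ 0.22160224, -0.52992805,  0.1966826 ]), 'eef_rot': array([ 0.13841701,  0.69332224,  0.13963556, -0.69328704]), 'wrist_force': array([0.36884278, 0.62535611, 1.45156146]), 'torque': array([-0.01730118,  0.00983898,  0.00594425]), 'opening': 1.0040095610850182} 0.0187
top {'mtx': array([[427.82688194,   0.        , 279.02026426],
       [  0.        , 427.82688194, 213.40368507],
       [  0.        ,   0.        ,   1.        ]]), 'R': array([[ 0.00245036, -0.99980893,  0.0193933 ],
       [-0.9991848 , -0.00322938, -0.04024057],
       [ 0.0402955 , -0.01927888, -0.9990018 ]]), 't': array([-0.00505777,  0.55068838,  1.0362661 ])}
side {'mtx': array([[515.82411987,   0.        , 278.6197001 ],
       [  0.        , 515.82411987, 210.97545581],
       [  0.        ,   0.        ,   1.        ]]), 'R': array([[-0.95085087, -0.30915337, -0.01751626],
       [-0.20812371,  0.67995458, -0.70309764],
       [ 0.22927526, -0.66489545, -0.71087755]]), 't': array([0.52382072, 0.1445926 , 0.97934798])}
wrist {'mtx': array([[339.29327412,   0.        , 284.96921989],
       [  0.        , 339.29327412, 215.51465347],
       [  0.        ,   0.        ,   1.        ]]), 'tool_from_camera': array([[-9.11560413e-04, -3.08785100e-01,  9.51131395e-01,
        -1.75165094e-01],
       [ 9.99999558e-01, -4.99884682e-04,  7.96107744e-04,
         1.02729068e-03],
       [ 2.29629806e-04,  9.51131701e-01,  3.08785419e-01,
        -7.88597759e-02],
       [ 0.00000000e+00,  0.00000000e+00,  0.00000000e+00,
         1.00000000e+00]])}
```

View pics/top0.png

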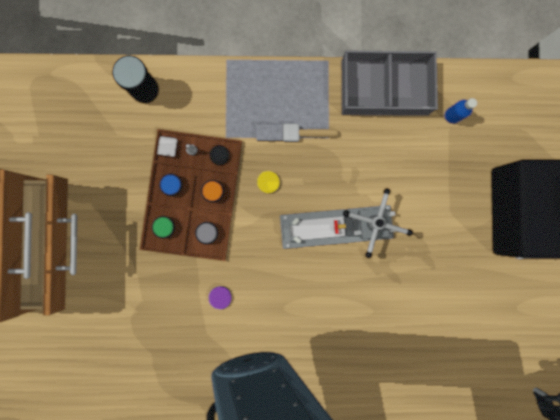

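View pics/side0.png

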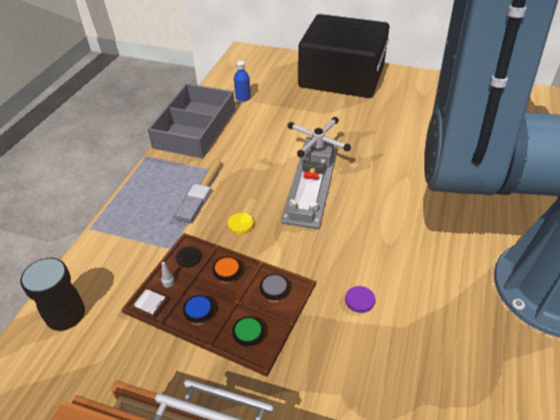

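View pics/wrist0.png

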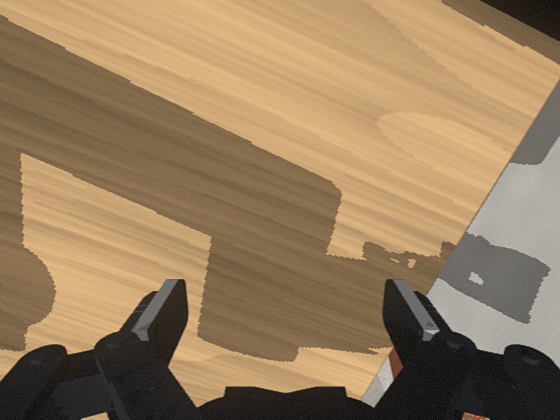

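```bash
cat > h.py <<'E'
import numpy as np,cv2
from bench import ctrl
from scipy.spatial.transform import Rotation as Rn
def rays(name,uv,obs=None):
    c=ctrl.calibration(name); uv=np.atleast_2d(np.array(uv,float))
    d=np.c_[uv,np.ones(len(uv))]@np.linalg.inv(c['mtx']).T
    if name=='wrist':
        T=c['tool_from_camera']; o=obs or ctrl.get_obs(); w=o['eef_rot']; R=Rn.from_quat([w[1],w[2],w[3],w[0]]).as_matrix()
        M=R@T[:3,:3]; p=R@T[:3,3]+o['eef_pos']
    else:
        M=c['R'].T; p=-M@c['t']
    return p,d@M.T
def atz(name,uv,z,obs=None):
    p,d=rays(name,uv,obs); return p+d*((z-p[2])/d[:,2])[:,None]
def proj(name,X,obs=None):
    c=ctrl.calibration(name);X=np.atleast_2d(X)
    if name=='wrist':
        T=c['tool_from_camera']; o=obs or ctrl.get_obs(); w=o['eef_rot']; R=Rn.from_quat([w[1],w[2],w[3],w[0]]).as_matrix()
        Y=((X-o['eef_pos'])@R-T[:3,3])@T[:3,:3]
    else: Y=X@c['R'].T+c['t']
    q=Y@c['mtx'].T; return q[:,:2]/q[:,2:]
def blob(im,lo,hi,box=None):
    h=cv2.cvtColor(im,cv2.COLOR_BGR2HSV); m=cv2.inRange(h,np.array(lo),np.array(hi))
    if box: k=np.zeros_like(m); k[box[1]:box[3],box[0]:box[2]]=1; m*=k
    n,l,s,c=cv2.connectedComponentsWithStats(m); i=1+s[1:,4].argmax(); 
    cn=max(cv2.findContours(m,cv2.RETR_EXTERNAL,cv2.CHAIN_APPROX_NONE)[0],key=cv2.contourArea)
    return c[i],s[i],cv2.minEnclosingCircle(cn)
E
python3 - <<'E'
from h import *
for n,box in(("top",(190,170,235,212)),("side",(200,245,255,290))):
    im=cv2.imread(f"pics/{n}0.png"); c,s,e=blob(im,(5,150,120),(22,255,255),box); print(n,c,s,e,atz(n,c,.028))
    big=cv2.resize(im[170:270,260:430] if n=="top" else im[100:240,260:370],None,fx=4.5,fy=4.5,interpolation=cv2.INTER_CUBIC); cv2.imwrite(f"pics/{n}_v.png",big)
ctrl.camera("top"); ctrl.camera("side")
for c in("top","side"):
  for q in("seat","vise","jaw_block","hub","spoke_end","insert","amber_center","nozzle","flap"):
    print(c,q,[(np.round(r['rect'],1).tolist(),round(r['confidence'],2)) for r in ctrl.find_in(q,c)[:4]])
E
```

```text
top [211.73941368 190.46905537] [202 181  20  20 307] ((211.73077392578125, 190.39230346679688), 9.872133255004883) [[0.60473539 0.15891399 0.028     ]]
side [226.22162162 266.52972973] [215 257  24  20 370] ((226.5, 267.0), 11.884963989257812) [[0.60483962 0.15865979 0.028     ]]
top seat [([277.2, 188.3, 412.5, 261.3], 0.64)]
top vise [([277.3, 186.6, 409.9, 256.0], 0.85)]
top jaw_block [([334.7, 211.9, 393.6, 240.3], 0.9)]
top hub [([344.3, 187.2, 417.3, 258.1], 0.91)]
top spoke_end [([342.2, 188.4, 413.9, 260.3], 0.96)]
top insert [([141.9, 129.6, 242.3, 260.6], 0.86), ([278.6, 184.3, 412.9, 258.9], 0.3), ([337.9, 209.3, 394.5, 235.0], 0.27)]
top amber_center [([201.3, 180.3, 223.5, 202.3], 0.96), ([258.4, 172.4, 279.5, 192.5], 0.62)]
top nozzle []
top flap [([159.4, 137.1, 176.4, 154.8], 0.59), ([336.9, 211.2, 393.8, 235.8], 0.23)]
side seat []
side vise [([279.1, 116.3, 348.0, 226.3], 0.63), ([302.4, 157.0, 325.6, 181.4], 0.51)]
side jaw_block [([298.7, 155.7, 328.1, 179.0], 0.79)]
side hub [([288.2, 115.0, 349.5, 155.5], 0.67), ([161.4, 263.2, 172.1, 283.3], 0.56)]
side spoke_end [([283.2, 114.5, 349.6, 157.7], 0.94)]
side insert [([120.9, 232.4, 315.2, 376.4], 0.83), ([135.0, 289.6, 167.8, 316.3], 0.39)]
side amber_center [([228.0, 213.0, 253.7, 231.9], 0.97), ([344.7, 283.4, 372.3, 313.7], 0.75)]
side nozzle [([159.5, 260.8, 174.8, 286.1], 0.56)]
side flap [([137.0, 291.3, 165.7, 314.9], 0.68)]
```

View pics/top_v.png

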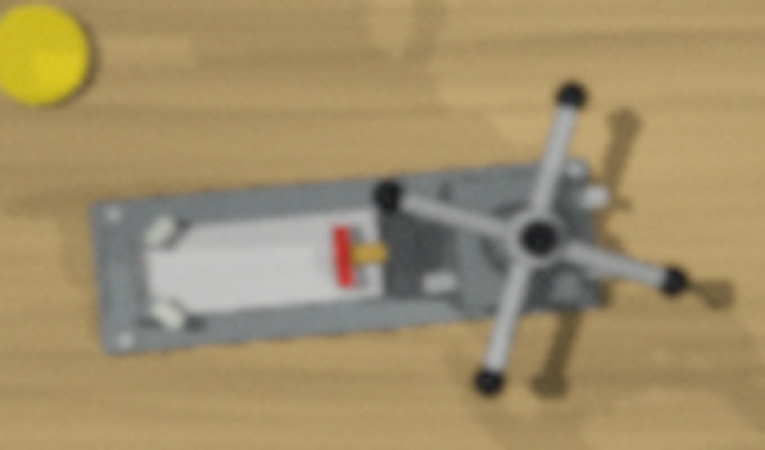

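View pics/side_v.png

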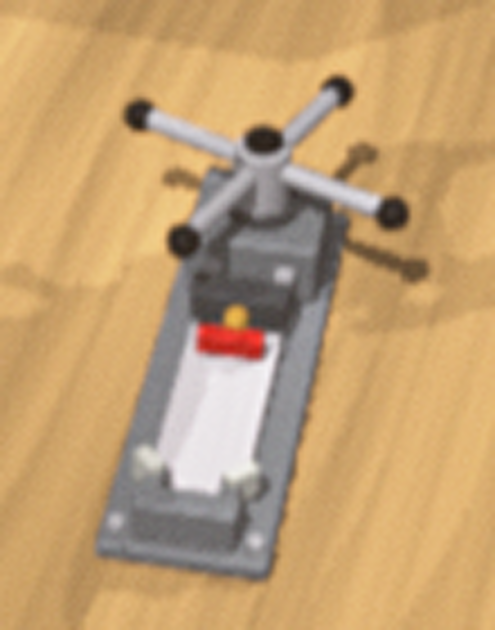

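```bash
python3 - <<'E'
from h import *
f=lambda L:[(260+(x+.5)/4.5-.5,170+(y+.5)/4.5-.5) for x,y in L]
g=lambda L:[(260+(x+.5)/4.5-.5,100+(y+.5)/4.5-.5) for x,y in L]
b=atz('top',f([(571,97),(388,195),(489,381),(672,281)]),.076); hub=b.mean(0)
print(b,hub)
bs=atz('side',g([(140,115),(184,241),(394,213),(339,91)]),.076); print(bs,bs.mean(0))
for q,h in((b,hub),(bs,bs.mean(0))):
  v=q-h; print(np.linalg.norm(v,axis=1),np.degrees(np.arctan2(v[:,1],v[:,0])))
V=atz('top',f([(163,232),(166,315)]),.038); print('V',V,V.mean(0))
Vs=atz('side',g([(152,462),(242,485)]),.038); print('Vs',Vs,Vs.mean(0))
c=atz('top',f([(92,204),(102,352),(587,158),(606,305)]),.012); print('base',c)
cs=atz('side',g([(97,552),(268,577)]),.012); print('base s',cs)
print('pad top',atz('top',f([(345,257),(338,257)]),.04),atz('side',g([(231,340)]),.036))
print('jaw',atz('top',f([(380,210),(387,297)]),.042))
# rectangle fit
for a,bb in((c[0],c[2]),(c[1],c[3])): print(np.degrees(np.arctan2(*(bb-a)[1::-1])))
V=V.mean(0);d=hub-V;print('axis',np.degrees(np.arctan2(d[1],d[0])),np.linalg.norm(d[:2]))
d=hub-c[:2].mean(0);print('axis2',np.degrees(np.arctan2(d[1],d[0])),np.linalg.norm(d[:2]))
E
```

```text
[[ 0.60035315 -0.25071193  0.076     ]
 [ 0.54964036 -0.15617106  0.076     ]
 [ 0.45478796 -0.20752329  0.076     ]
 [ 0.5060073  -0.30200237  0.076     ]] [ 0.52769719 -0.22910216  0.076     ]
[[ 0.60078677 -0.25110041  0.076     ]
 [ 0.54883735 -0.1564731   0.076     ]
 [ 0.45400232 -0.20831794  0.076     ]
 [ 0.50512066 -0.3022186   0.076     ]] [ 0.52718677 -0.22952751  0.076     ]
[0.07580152 0.07616068 0.07603554 0.07605848] [ -16.56384748   73.25475812  163.51287814 -106.5692437 ]
[0.07669648 0.07619511 0.07619587 0.07596649] [ -16.33639378   73.49216449  163.83789423 -106.88619436]
V [[ 0.5312137  -0.04313341  0.038     ]
 [ 0.48729215 -0.04476059  0.038     ]] [ 0.50925293 -0.043947    0.038     ]
Vs [[ 0.52961413 -0.03851268  0.038     ]
 [ 0.48483565 -0.0360766   0.038     ]] [ 0.50722489 -0.03729464  0.038     ]
base [[ 0.54690218 -0.00601834  0.012     ]
 [ 0.46666268 -0.01162762  0.012     ]
 [ 0.57292742 -0.27668432  0.012     ]
 [ 0.49268559 -0.28645153  0.012     ]]
base s [[ 0.54444714  0.00167573  0.012     ]
 [ 0.46337501 -0.00643636  0.012     ]]
pad top [[ 0.51820233 -0.13953253  0.04      ]
 [ 0.51819256 -0.13581424  0.04      ]] [[ 0.51771661 -0.13566242  0.036     ]]
jaw [[ 0.54310375 -0.15787991  0.042     ]
 [ 0.49711144 -0.16142134  0.042     ]]
-84.50774604187839
-84.59082393420246
axis -84.31123794768308 0.18607155734550052
axis2 -84.57621891923674 0.2212698484976587
```

```bash
cat >> h.py <<'E'
AX=np.array([np.cos(np.radians(-84.5)),np.sin(np.radians(-84.5)),0]); YV=np.array([-AX[1],AX[0],0])
HUB=np.array([.5275,-.2293,.076]); SEAT=HUB-.165*AX; SEAT[2]=.028
def toolR(o):
    w=o['eef_rot']; return Rn.from_quat([w[1],w[2],w[3],w[0]]).as_matrix()
def target(pos,ydir,o=None):
    o=o or ctrl.get_obs(); R=toolR(o); x=np.array([0,0,-1.]); y=np.array(ydir,float); y[2]=0; y/=np.linalg.norm(y)
    if y@R[:,1]<0: y=-y
    Rt=np.c_[x,y,np.cross(x,y)]
    rv=Rn.from_matrix(R.T@Rt).as_rotvec(); d=R.T@(np.array(pos)-o['eef_pos'])*100
    d2=Rt.T@(np.array(pos)-o['eef_pos'])*100
    print('pos',np.round(o['eef_pos'],4),'tilt/rot',np.round(rv,3),'shift cm',np.round(d,2),'shift after turn',np.round(d2,2),'y',np.round(R[:,1],3),'F',np.round(o['wrist_force'],2),'op',round(o['opening'],3),'t',round(o['time_s'],2))
E
python3 - <<'E'
from h import *
print(AX,YV,SEAT)
target([.6048,.1588,.12],YV); target([.6048,.1588,.12],AX)
print(ctrl.get_obs()['q'])
E
```

```text
[ 0.09584575 -0.9953962   0.        ] [0.9953962  0.09584575 0.        ] [ 0.51168545 -0.06505963  0.028     ]
pos [ 0.2217 -0.5306  0.1976] tilt/rot [-1.271  0.    -0.   ] shift cm [  7.76 -48.84 -61.92] shift after turn [  7.76  44.74 -64.95] y [ 0.386 -0.923  0.   ] F [-0.13  0.17 -0.11] op 0.997 t 1.15
pos [ 0.2217 -0.5306  0.1976] tilt/rot [ 0.3 -0.  -0. ] shift cm [  7.76 -48.84 -61.92] shift after turn [  7.76 -64.95 -44.74] y [ 0.386 -0.923  0.   ] F [-0.13  0.17 -0.11] op 0.997 t 1.15
[-1.38129949e+00  1.80791302e-01  1.60700217e+00  1.96735281e-06
  1.35378388e+00 -2.06265452e-01]
```

```bash
python3 -m creep '1 0 -3.1 -3.92 -0.127 0 0; 1 0 -2.58 -4.29 -0.127 0 0; 1 0 -2.0 -4.58 -0.127 0 0; 1 0 -1.41 -4.8 -0.127 0 0; 1 0 -0.8 -4.94 -0.127 0 0; 1 0 -0.16 -5 -0.127 0 0; 1 0 0.48 -4.98 -0.127 0 0; 1 0 1.11 -4.88 -0.127 0 0; 1 0 1.72 -4.7 -0.127 0 0; 1 0 2.3 -4.44 -0.127 0 0'; python3 -c "
from h import *
target([.6048,.1588,.12],YV)"
```

```text
time_s: 2.4
eef_pos: [0.4641, -0.0803, 0.1988]
eef_rot: [0.534, 0.467, 0.529, -0.467]
wrist_force: [0.9, -1.1, -0.4]
opening: 1.003
pos [ 0.4641 -0.0803  0.1988] tilt/rot [ 0.033  0.005 -0.005] shift cm [  7.84  16.99 -21.94] shift after turn [  7.88  16.3  -22.45] y [0.992 0.128 0.004] F [ 0.85 -1.11 -0.37] op 1.003 t 2.4
```

```bash
python3 -m creep '1 1 3.3 -4.5 0.033 0.005 -0.005; 1 1 3.3 -4.5 0 0 0; 1 1 3.3 -4.5 0 0 0; 1 1 3.3 -4.5 0 0 0; 1 1 3.1 -4.4 0 0 0; 1 0 0 0 0 0 0'; python3 -c "
from h import *
target([.6048,.1588,.12],YV)
o=ctrl.get_obs(); im,d=ctrl.camera('wrist'); cv2.imwrite('pics/w1.png',im); print(proj('wrist',[[.6048,.1588,.028],[.6048,.1588,.012]],o))"
```

```text
time_s: 3.15
eef_pos: [0.6088, 0.1708, 0.1479]
eef_rot: [0.526, 0.475, 0.523, -0.474]
wrist_force: [0.2, -0.4, 0.0]
opening: 1.005
pos [0.6088 0.1708 0.1479] tilt/rot [ 0.004  0.002 -0.004] shift cm [ 2.79 -0.53  1.15] shift after turn [ 2.79 -0.52  1.16] y [0.995 0.1   0.004] F [ 0.23 -0.36  0.03] op 1.005 t 3.15
[[278.69575712 208.51439767]
 [278.92164809 203.61197023]]
```

View pics/w1.png

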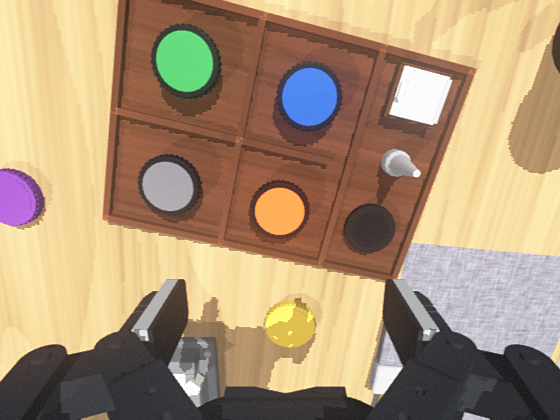

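```bash
python3 -m creep '1 1.5 -0.5 1.1 0.004 0.002 -0.004; 1 1.3 0 0 0 0 0; 1 3 0 0 0 0 0; 1 2 0 0 0 0 0; 1 0 0 0 0 0 0'; python3 -c "
from h import *
target([.6048,.1588,.011],YV)
o=ctrl.get_obs(); im,d=ctrl.camera('wrist'); cv2.imwrite('pics/w2.png',im);c=blob(im,(5,150,120),(22,255,255),(150,100,400,420)); print(c,atz('wrist',c[0],.028,o))"
```

```text
time_s: 3.82
eef_pos: [0.6027, 0.1507, 0.0669]
eef_rot: [0.522, 0.477, 0.521, -0.478]
wrist_force: [-0.2, 0.6, 0.6]
opening: 0.999
pos [0.6027 0.1507 0.0669] tilt/rot [-0.008  0.001  0.001] shift cm [ 5.59  0.29 -0.79] shift after turn [ 5.59  0.29 -0.78] y [ 0.996  0.087 -0.001] F [-0.18  0.6   0.58] op 0.999 t 3.83
(array([289.82550527, 219.03159693]), array([ 256,  187,   69,   65, 3513], dtype=int32), ((289.87213134765625, 219.3475341796875), 34.291751861572266)) [[0.60538795 0.1568848  0.028     ]]
```

View pics/w2.png

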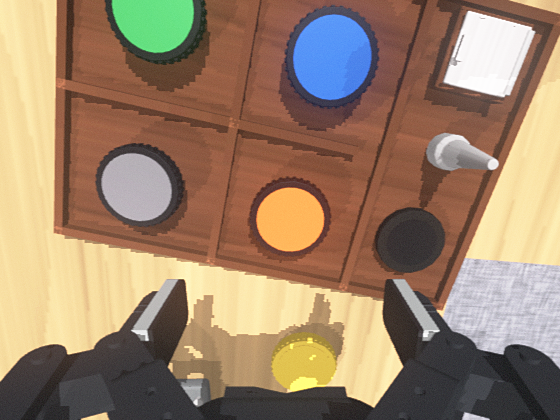

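```bash
python3 -m creep '1 0.5 0.25 -0.6 -0.008 0 0; 1 1.5 0 0 0 0 0;1 0 0 0 0 0 0'; python3 -c "
from h import *
target([.605,.158,.011],YV)"
```

```text
time_s: 4.25
eef_pos: [0.6071, 0.1569, 0.049]
eef_rot: [0.525, 0.476, 0.522, -0.475]
wrist_force: [-0.2, 0.4, 0.6]
opening: 1.001
pos [0.6071 0.1569 0.049 ] tilt/rot [-0.001  0.002 -0.004] shift cm [ 3.8  -0.22 -0.13] shift after turn [ 3.8  -0.2  -0.13] y [0.995 0.095 0.004] F [-0.19  0.45  0.61] op 1.001 t 4.25
```

```bash
python3 -m creep '1 1 -0.15 -0.1 0 0 -0.004; 1 1 0 0 0 0 0;1 1 0 0 0 0 0; 1 0.4 0 0 0 0 0; 1 0 0 0 0 0 0'; python3 -c "
from h import *
target([.605,.158,.011],YV)"
```

```text
time_s: 4.88
eef_pos: [0.6054, 0.158, 0.0124]
eef_rot: [0.524, 0.475, 0.523, -0.476]
wrist_force: [0.4, -0.4, -0.6]
opening: 1.001
pos [0.6054 0.158  0.0124] tilt/rot [-0.     0.002  0.   ] shift cm [ 0.14 -0.04 -0.01] shift after turn [ 0.14 -0.04 -0.01] y [ 0.995  0.096 -0.   ] F [ 0.42 -0.36 -0.61] op 1.001 t 4.88
```

```bash
python3 -m creep '0.75 0.1 0 0 0 0 0; 0.7 0 0 0 0 0 0; 0.55 0 0 0 0 0 0;0.5 0 0 0 0 0 0; 0.4 0 0 0 0 0 0; 0.4 0 0 0 0 0 0'; python3 -c "
from h import *
target([.605,.158,.011],YV)
o=ctrl.get_obs(); im,d=ctrl.camera('wrist'); cv2.imwrite('pics/w3.png',im)"
```

```text
time_s: 5.62
eef_pos: [0.6064, 0.158, 0.0126]
eef_rot: [0.524, 0.476, 0.522, -0.475]
wrist_force: [0.6, -0.6, -0.2]
opening: 0.399
pos [0.6064 0.158  0.0126] tilt/rot [-0.     0.002 -0.002] shift cm [ 0.16 -0.14 -0.01] shift after turn [ 0.16 -0.14 -0.01] y [0.995 0.095 0.002] F [ 0.6  -0.6  -0.24] op 0.399 t 5.62
```

View pics/w3.png

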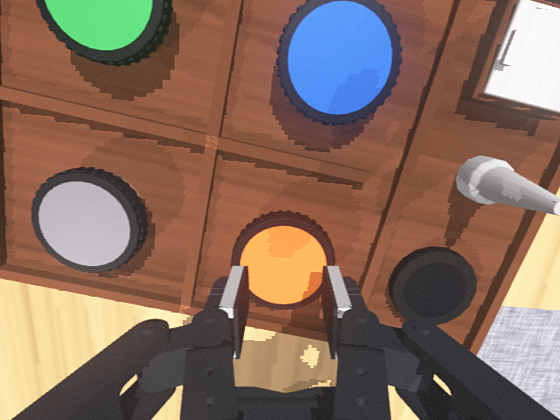

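```bash
python3 -c "
from h import *
o=ctrl.get_obs(); p=o['eef_pos'];R=toolR(o)
print(proj('wrist',[p,p-R[:,0]*.0187,p-R[:,0]*.004+R[:,1]*.027,p-R[:,0]*.004-R[:,1]*.027, p-R[:,0]*.015+R[:,1]*.027]))
c=atz('wrist',[[284,265]],.028);print(c)
im,d=ctrl.camera('wrist')
for u,v in((284,265),(284,225),(235,280),(238,310),(340,310),(283,400)): print(u,v,d[v,u])
im,d=ctrl.camera('side');cv2.imwrite('pics/s3.png',cv2.resize(im[180:340,150:350],None,fx=3.5,fy=3.5))
"
```

```text
[[284.96586051 251.1752453 ]
 [284.98334325 266.20315741]
 [333.96803847 254.12921658]
 [235.96506588 254.16967887]
 [336.88180416 262.96748242]]
[[0.60597634 0.15703477 0.028     ]]
284 265 0.17757255
284 225 0.17058362
235 280 0.13890865
238 310 0.12532459
340 310 0.12065813
283 400 0.080895126
```

View pics/s3.png

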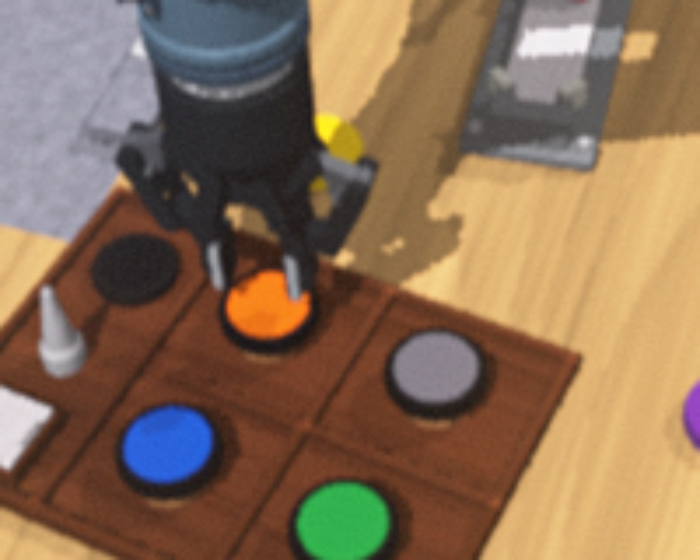

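```bash
python3 -c "
from h import *
o=ctrl.get_obs(); im,d=ctrl.camera('wrist'); c=ctrl.calibration('wrist');T=c['tool_from_camera'];R=toolR(o)
uv=[(284,265),(284,290),(284,225),(240,275),(235,275),(238,290),(238,310),(340,275),(338,290),(340,310),(170,220),(90,220),(345,60),(300,325)]
for u,v in uv:
  pc=d[v,u]*np.linalg.inv(c['mtx'])@[u,v,1]; pt=T[:3,:3]@pc+T[:3,3]; print(u,v,im[v,u],'tool mm',np.round(pt*1000,1),'world',np.round((R@pt+o['eef_pos'])*1000,1))
"; python3 - <<'E'
import cv2
im=cv2.imread('pics/w3.png');cv2.imwrite('pics/w3z.png',cv2.resize(im[190:380,180:390],None,fx=3.5,fy=3.1))
E
```

```text
284 265 [ 92 185 255] tool mm [-15.6  -0.5   0.9] world [605.9 157.2  28.2]
284 290 [ 92 184 255] tool mm [-16.   -0.5  15.3] world [607.3 142.7  28.5]
284 225 [ 50  62 118] tool mm [-14.9  -0.5 -20.9] world [603.8 178.9  27.4]
240 275 [176 173 187] tool mm [-46.4 -19.   -9.7] world [586.4 166.   58.9]
235 275 [185 185 193] tool mm [-47.4 -21.  -10.3] world [584.4 166.3  59.9]
238 290 [55 58 87] tool mm [-59.1 -18.2 -10. ] world [587.1 166.3  71.6]
238 310 [42 49 72] tool mm [-67.8 -17.2  -6.8] world [588.4 163.2  80.3]
340 275 [191 193 195] tool mm [-46.8  23.2  -9.9] world [628.4 170.2  59.3]
338 290 [188 189 195] tool mm [-59.2  20.5 -10.1] world [625.7 170.1  71.8]
340 310 [209 210 210] tool mm [-70.1  19.7  -8.3] world [625.  168.3  82.7]
170 220 [ 66  88 142] tool mm [  9.1 -65.9 -15.5] world [539.3 167.1   3.3]
90 220 [197 193 196] tool mm [-14.6 -97.4 -23.5] world [507.1 172.2  27. ]
345 60 [250 149  82] tool mm [-15.4  25.9 -96.6] world [622.9 256.7  27.8]
300 325 [47 61 98] tool mm [ 5.1  9.4 52.5] world [620.7 106.7   7.6]
```

View pics/w3z.png

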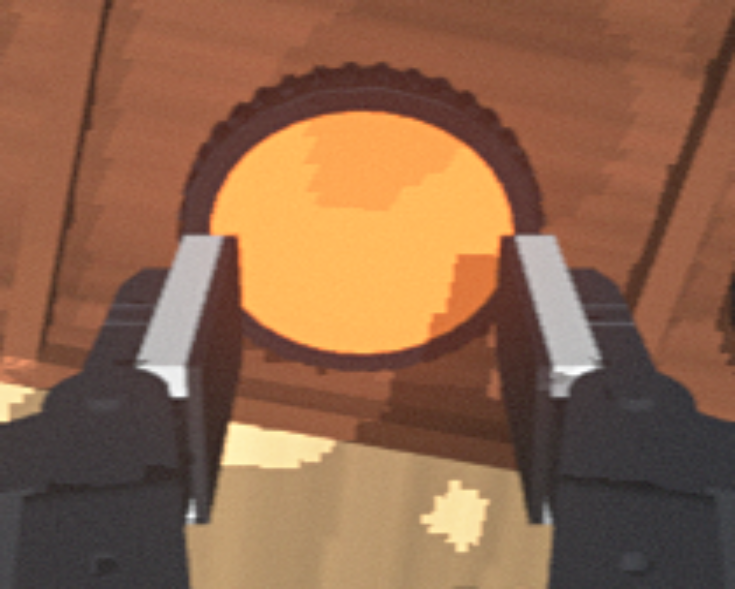

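```bash
python3 -c "
from h import *
o=ctrl.get_obs();R=toolR(o);p=o['eef_pos']
for x in (0,-.015,-.03,-.045,-.06):
  print(x,[np.round((proj('side',p+R[:,0]*x+R[:,1]*s)-[150,180])*3.5).tolist() for s in(-.019,.019)])
im,d=ctrl.camera('side');c=ctrl.calibration('side')
for a,b in((296,280),(296,270),(218,278),(218,260),(265,310)):
  u,v=int(150+a/3.5),int(180+b/3.5); pc=d[v,u]*np.linalg.inv(c['mtx'])@[u,v,1]; print(a,b,im[v,u],np.round(c['R'].T@(pc-c['t']),4))
print(o['opening'],o['q'])
"
```

```text
0 [[[300.0, 324.0]], [[234.0, 313.0]]]
-0.015 [[[298.0, 307.0]], [[232.0, 296.0]]]
-0.03 [[[296.0, 290.0]], [[229.0, 279.0]]]
-0.045 [[[294.0, 273.0]], [[226.0, 262.0]]]
-0.06 [[[292.0, 255.0]], [[223.0, 244.0]]]
296 280 [142 138 137] [0.5812 0.169  0.0685]
296 270 [126 122 124] [0.5819 0.1663 0.0737]
218 278 [164 158 158] [0.625  0.1723 0.0593]
218 260 [115 112 113] [0.6239 0.171  0.0728]
265 310 [ 28 131 246] [0.6057 0.1627 0.028 ]
0.40325470268592245 [ 0.06674821  0.5057302   1.58943589 -0.00191113  1.04439444 -0.02788176]
```

```bash
cat >> h.py <<'E'
def cloud(name,o=None):
    o=o or ctrl.get_obs(); im,d=ctrl.camera(name); c=ctrl.calibration(name)
    v,u=np.mgrid[:420,:560]; P=(np.stack([u,v,np.ones_like(u)],-1)@np.linalg.inv(c['mtx']).T)*d[...,None]
    if name=='wrist':
        T=c['tool_from_camera']; return im,P@T[:3,:3].T+T[:3,3]   # tool coords
    return im,(P-c['t'])@c['R']
E
python3 -c "
from h import *
o=ctrl.get_obs();R=toolR(o);p=o['eef_pos']
im,P=cloud('side',o); Q=(P-p)@R   # tool coords
m=(abs(Q[...,1])<.035)&(abs(Q[...,2])<.02)&(Q[...,0]<-.02)&(Q[...,0]>-.09)
q=Q[m];print('side',m.sum(),[ (a,round(q[(np.abs(q[:,1]-a)<.004),0].max()*1000,1)) for a in(-.024,-.02,-.016,.016,.02,.024) if (np.abs(q[:,1]-a)<.004).any()])
im,Q=cloud('wrist',o)
m=(abs(Q[...,1])<.035)&(abs(Q[...,2])<.02)&(Q[...,0]<-.02)&(Q[...,0]>-.09)
q=Q[m];print('wrist',m.sum(),[ (a,round(q[(np.abs(q[:,1]-a)<.004),0].max()*1000,1)) for a in(-.024,-.02,-.016,.016,.02,.024) if (np.abs(q[:,1]-a)<.004).any()])
print(q[np.argsort(-q[:,0])[:10]])
"
```

```text
side 382 [(-0.024, np.float64(-36.3)), (-0.02, np.float64(-36.3)), (-0.016, np.float64(-37.9)), (0.016, np.float64(-32.9)), (0.02, np.float64(-32.9)), (0.024, np.float64(-39.3))]
wrist 7979 [(-0.024, np.float64(-37.3)), (-0.02, np.float64(-33.0)), (-0.016, np.float64(-33.0)), (0.016, np.float64(-33.3)), (0.02, np.float64(-33.3)), (0.024, np.float64(-37.1))]
[[-3.29803350e-02 -1.73818644e-02  2.45574655e-05]
 [-3.33298739e-02  1.69077006e-02  9.02479048e-04]
 [-3.33622932e-02  1.69383574e-02  1.94162405e-03]
 [-3.34310060e-02 -1.73986308e-02  1.88552219e-03]
 [-3.36063178e-02  1.68402830e-02 -3.02680013e-04]
 [-3.36294875e-02  1.69236065e-02  2.31994260e-03]
 [-3.38319588e-02 -1.73855418e-02  2.71699184e-03]
 [-3.39314963e-02 -1.74456321e-02  4.78745291e-03]
 [-3.39951768e-02  1.68109463e-02  7.02057173e-06]
 [-3.41934563e-02 -1.72696764e-02  4.04095063e-04]]
```

```bash
python3 -m creep '0.7 0 0 0 0 0 0; 0.7 0 0 0 0 0 0; 0.7 0 0 0 0 0 0'; cat >> h.py <<'E'
def tips(o=None):
    o=o or ctrl.get_obs(); im,Q=cloud('wrist',o); r=[]
    for s in(-1,1):
        m=(Q[...,1]*s>.005)&(abs(Q[...,1])<.06)&(abs(Q[...,2])<.015)&(Q[...,0]<-.019)&(Q[...,0]>-.09)
        q=Q[m]; k=q[np.argsort(-q[:,0])[:8]]; r.append(np.round(np.median(k,0)*1000,1).tolist())
    print('tips mm (tool)',r,'op',round(o['opening'],3)); return im,Q
E
python3 -c "
from h import *
im,Q=tips(); cv2.imwrite('pics/w4.png',im); print(Q[400,283],Q[392,283],Q[385,283], Q[410,283])
"
python3 -m creep '1 0 0 0 0 0 0; 1 0 0 0 0 0 0'
python3 -c "
from h import *
im,Q=tips(); target([.605,.158,.011],YV)
im,P=cloud('top');cv2.imwrite('pics/t4.png',im)
print(atz('side',[[226.2,266.5]],.028))
"
```

```text
time_s: 6.35
eef_pos: [0.6063, 0.158, 0.0125]
eef_rot: [0.524, 0.476, 0.522, -0.475]
wrist_force: [-0.1, -0.3, 0.6]
opening: 0.701
tips mm (tool) [[-37.9, -30.2, 2.7], [-37.7, 29.8, 3.3]] op 0.701
[-0.11066126 -0.00052784 -0.00999371] [ 0.01345663 -0.00140372  0.11396471] [ 0.01369245 -0.00139283  0.1080071 ] [-0.11476852 -0.00050434 -0.0113917 ]
time_s: 6.65
eef_pos: [0.6063, 0.158, 0.0125]
eef_rot: [0.524, 0.476, 0.522, -0.475]
wrist_force: [-0.1, 0.2, 0.1]
opening: 0.998
tips mm (tool) [[-45.5, -43.2, -2.0], [-46.0, 42.6, 1.3]] op 0.998
pos [0.6064 0.158  0.0125] tilt/rot [-0.     0.002 -0.002] shift cm [ 0.15 -0.14 -0.01] shift after turn [ 0.15 -0.14 -0.01] y [0.995 0.096 0.002] F [-0.84 -0.03 -0.27] op 0.998 t 6.7
[[0.60490693 0.15860451 0.028     ]]
```

View pics/w4.png

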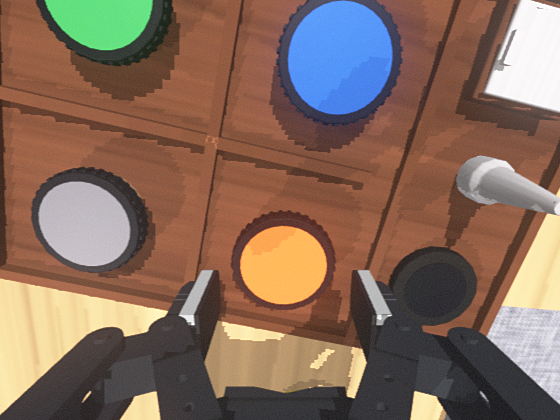

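```bash
python3 -m creep '1 1 -0.1 0 0 0 0; 1 1 0 0 0 0 0; 1 0.9 0 0 0 0 0; 1 0.3 0 0 0 0 0; 1 0 0 0 0 0 0'; python3 -c "
from h import *
target([.605,.158,-.021],YV)"
```

```text
time_s: 7.38
eef_pos: [0.6044, 0.1578, -0.0229]
eef_rot: [0.524, 0.475, 0.523, -0.476]
wrist_force: [0.5, 0.4, 0.6]
opening: 1.003
pos [ 0.6044  0.1578 -0.0229] tilt/rot [-0.     0.002  0.   ] shift cm [-0.19  0.06 -0.02] shift after turn [-0.19  0.06 -0.02] y [ 0.995  0.095 -0.   ] F [0.45 0.37 0.56] op 1.003 t 7.38
```

```bash
python3 -m creep '0.8 -0.15 0 0 0 0 0; 0.7 0 0 0 0 0 0; 0.5 0 0 0 0 0 0;0.5 0 0 0 0 0 0; 0.5 0 0 0 0 0 0'; python3 -c "
from h import *
target([.605,.158,-.021],YV)
im,Q=tips(); cv2.imwrite('pics/w5.png',im)"
```

```text
time_s: 8.0
eef_pos: [0.6057, 0.1579, -0.0196]
eef_rot: [0.524, 0.476, 0.522, -0.475]
wrist_force: [-0.0, -0.3, -1.3]
opening: 0.604
pos [ 0.6057  0.1579 -0.0196] tilt/rot [-0.     0.002 -0.003] shift cm [ 0.14 -0.07 -0.02] shift after turn [ 0.14 -0.07 -0.02] y [0.995 0.096 0.003] F [-0.04 -0.34 -1.33] op 0.604 t 8.0
tips mm (tool) [[-22.0, -39.5, -5.0], [-21.8, 33.8, -8.2]] op 0.604
```

View pics/w5.png

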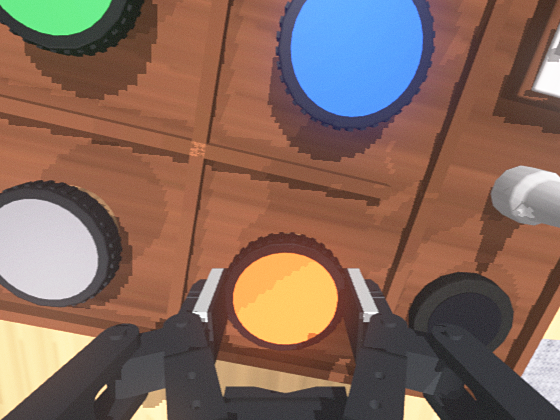

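```bash
python3 -m creep '0.4 0 0 0 0 0 0; 0.4 -0.5 0 0 0 0 0; 0.4 -1.5 0 0 0 0 0;0.4 -3 0 0 0 0 0; 0.4 -3 0 0 0 0 0; 0.4 -1.5 0 0 0 0 0; 0.4 0 0 0 0 0 0'; python3 -c "
from h import *
target(SEAT+.011*AX+[0,0,.06-.028],YV)
im,Q=tips(); cv2.imwrite('pics/w6.png',im)"
```

```text
time_s: 8.93
eef_pos: [0.6058, 0.1581, 0.0814]
eef_rot: [0.525, 0.476, 0.522, -0.475]
wrist_force: [0.1, -1.0, -0.9]
opening: 0.6
pos [0.6058 0.1581 0.0814] tilt/rot [-0.     0.002 -0.004] shift cm [  2.13 -11.51  22.41] shift after turn [  2.14 -11.51  22.41] y [0.995 0.096 0.004] F [ 0.09 -0.95 -0.87] op 0.6 t 8.93
tips mm (tool) [[-37.9, -24.5, -11.0], [-37.3, 22.8, -13.1]] op 0.6
```

View pics/w6.png

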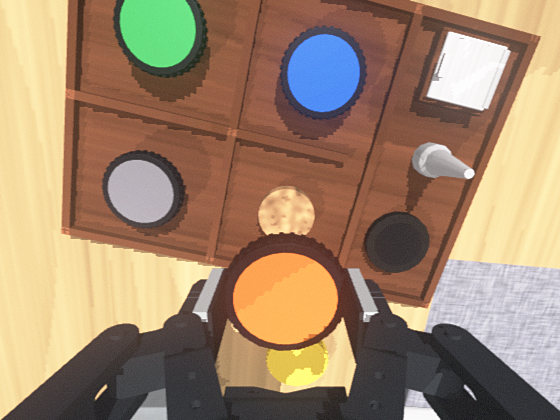

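```bash
python3 -c "
from h import *
o=ctrl.get_obs();im,Q=cloud('wrist',o);c=blob(im,(5,150,120),(22,255,255),(225,240,345,352));print(c)
u,v=c[0].round().astype(int);print(Q[v,u],Q[v,u-20],Q[v-20,u])"
python3 -m creep '0.4 0 -1.2 2.2 0 0.002 -0.004; 0.4 0 -2 4 0 0 0; 0.4 0 -2 4 0 0 0; 0.4 0 -2 4 0 0 0; 0.4 0 -2 3.5 0 0 0; 0.4 0 -1.2 2.5 0 0 0; 0.4 0 -0.4 0.7 0 0 0;0.4 0 0 0 0 0 0'; python3 -c "
from h import *
target(SEAT+.011*AX+[0,0,.0-.028-.0136],YV)
im,Q=tips(); cv2.imwrite('pics/w7.png',im)
im,d=ctrl.camera('side'); cv2.imwrite('pics/s7.png',im)"
```

```text
(array([284.97542582, 298.14549473]), array([ 233,  252,  106,   93, 7691], dtype=int32), ((285.23333740234375, 298.5), 52.76913070678711))
[-4.66997611e-02 -6.40300452e-06  1.21614775e-03] [-0.04711665 -0.00862734  0.00095401] [-4.84704639e-02 -5.26831731e-06 -9.42160805e-03]
time_s: 10.02
eef_pos: [0.5067, -0.0644, 0.0685]
eef_rot: [0.517, 0.471, 0.53, -0.479]
wrist_force: [-0.3, 0.5, -0.8]
opening: 0.608
pos [ 0.5067 -0.0644  0.0685] tilt/rot [ 0.001 -0.006  0.021] shift cm [8.19 0.66 1.27] shift after turn [8.21 0.49 1.22] y [ 0.995  0.096 -0.021] F [-0.25  0.51 -0.82] op 0.608 t 10.03
tips mm (tool) [[-37.9, -24.5, -11.3], [-37.9, 23.7, -11.8]] op 0.608
```

View pics/w7.png

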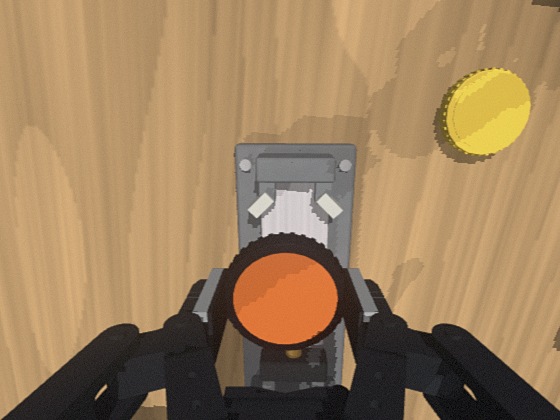

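```bash
python3 -m creep '0.4 2 0.4 0.9 0 -0.006 0.02; 0.4 2 0 0 0 0 0; 0.4 0 0 0 0 0 0; 0.4 0 0 0 0 0 0'; python3 -c "
from h import *
target(SEAT+.0105*AX+[0,0,.0-.028-.0136],YV)
o=ctrl.get_obs();im,Q=cloud('wrist',o); cv2.imwrite('pics/w8.png',im)
"
```

```text
time_s: 10.62
eef_pos: [0.5139, -0.0689, 0.0285]
eef_rot: [0.526, 0.474, 0.525, -0.473]
wrist_force: [-0.1, 0.2, -1.1]
opening: 0.606
pos [ 0.5139 -0.0689  0.0285] tilt/rot [ 0.007 -0.    -0.002] shift cm [ 4.21 -0.19  0.65] shift after turn [ 4.21 -0.18  0.65] y [0.995 0.103 0.002] F [-0.14  0.15 -1.06] op 0.606 t 10.62
```

View pics/w8.png

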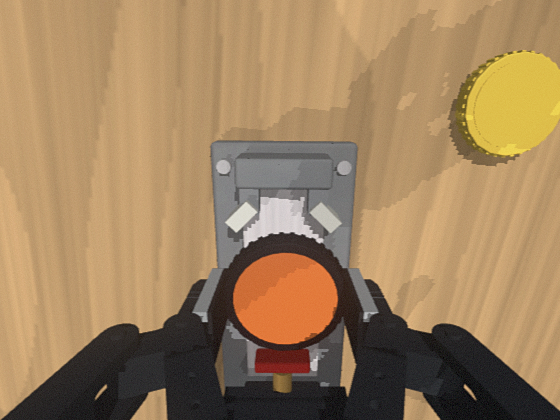

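```bash
python3 -c "
from h import *
V=atz('wrist',[[241,217],[326,217]],.038).mean(0)-SEAT; print('V in vise frame mm',V@AX*1000,V@YV*1000)"
python3 -m creep '0.4 1 -0.1 0.6 0.007 0 -0.002; 0.4 1 0 0 0 0 0; 0.4 0 0 0 0 0 0; 0.4 0 0 0 0 0 0'; python3 -c "
from h import *
target(SEAT+.0105*AX+[0,0,.0-.028-.0136],YV)
"
```

```text
V in vise frame mm -19.41430642545792 0.7289555337104351
time_s: 11.18
eef_pos: [0.5143, -0.0755, 0.0082]
eef_rot: [0.524, 0.476, 0.523, -0.475]
wrist_force: [0.3, 0.1, -0.5]
opening: 0.602
pos [ 0.5143 -0.0755  0.0082] tilt/rot [-0.     0.001 -0.001] shift cm [ 2.18 -0.16 -0.02] shift after turn [ 2.18 -0.16 -0.02] y [0.995 0.096 0.001] F [ 0.26  0.14 -0.52] op 0.602 t 11.18
```

```bash
python3 -m creep '0.4 1 -0.15 0 0 0 0; 0.4 0.7 0 0 0 0 0; 0.4 0.2 0 0 0 0 0; 0.4 0 0 0 0 0 0'; python3 -c "
from h import *
target(SEAT+.0105*AX+[0,0,.0-.028-.0136],YV)
"
```

```text
time_s: 11.68
eef_pos: [0.5126, -0.0756, -0.0122]
eef_rot: [0.524, 0.476, 0.523, -0.475]
wrist_force: [0.0, 0.5, 0.4]
opening: 0.603
pos [ 0.5126 -0.0756 -0.0122] tilt/rot [-0.     0.001 -0.001] shift cm [ 0.14  0.01 -0.01] shift after turn [ 0.14  0.01 -0.01] y [0.995 0.096 0.001] F [0.   0.51 0.42] op 0.603 t 11.68
```

```bash
python3 -m creep '0.4 0.1 0 0 0 0 0; 0.4 0 0 0 0 0 0'; python3 -m creep '0.4 0.1 0 0 0 0 0; 0.4 0 0 0 0 0 0'
```

```text
time_s: 11.92
eef_pos: [0.5129, -0.0757, -0.013]
eef_rot: [0.524, 0.476, 0.523, -0.475]
wrist_force: [0.8, -0.4, -0.3]
opening: 0.601
time_s: 12.18
eef_pos: [0.5131, -0.0758, -0.0138]
eef_rot: [0.524, 0.476, 0.523, -0.475]
wrist_force: [0.4, -1.1, -0.5]
opening: 0.605
```

```bash
python3 -m creep '0.4 0.1 0 0 0 0 0; 0.4 0 0 0 0 0 0'; python3 -m creep '0.4 0.1 0 0 0 0 0; 0.4 0 0 0 0 0 0'
```

```text
time_s: 12.42
eef_pos: [0.5135, -0.0759, -0.0141]
eef_rot: [0.524, 0.476, 0.522, -0.475]
wrist_force: [-0.6, 0.1, -0.2]
opening: 0.604
time_s: 12.68
eef_pos: [0.5137, -0.076, -0.0141]
eef_rot: [0.525, 0.476, 0.522, -0.475]
wrist_force: [0.9, 0.2, -0.6]
opening: 0.605
```

```bash
python3 -m creep '0.4 0.3 -0.1 0 0 0 0'
```

```text
time_s: 12.8
eef_pos: [0.514, -0.0761, -0.0144]
eef_rot: [0.525, 0.476, 0.522, -0.475]
wrist_force: [-13.6, 8.5, 46.4]
opening: 0.605
```

```bash
python3 -m creep '0.4 -0.05 0 0 0 0 0; 0.75 0 0 0 0 0 0; 0.8 0 0 0 0 0 0; 1 0 0 0 0 0 0; 1 0 0 0 0 0 0'; python3 -c "
from h import *
o=ctrl.get_obs();im,Q=cloud('wrist',o); cv2.imwrite('pics/w9.png',im);c=blob(im,(0,130,80),(22,255,255),(200,200,370,380));print(c)
X=atz('wrist',c[0],.034,o)[0]-SEAT; print('filter in vise mm',X@AX*1e3,X@YV*1e3)"
```

```text
time_s: 13.42
eef_pos: [0.5141, -0.0761, -0.0142]
eef_rot: [0.525, 0.476, 0.522, -0.475]
wrist_force: [-0.7, 0.7, 0.4]
opening: 1.0
(array([286.61546486, 298.59160256]), array([ 234,  253,  106,   92, 7669], dtype=int32), ((286.452392578125, 298.5), 52.74003601074219))
filter in vise mm 11.743076289335797 1.7694970485612507
```

View pics/w9.png

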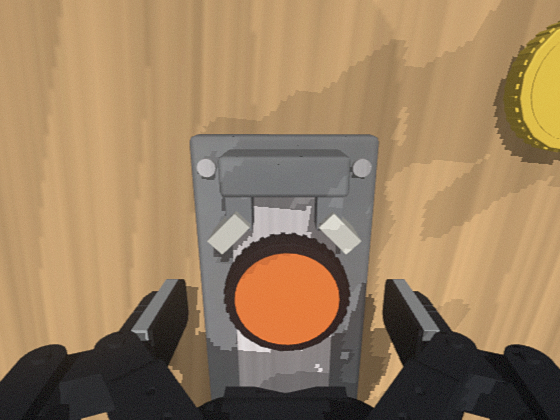

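```bash
cat >> h.py <<'E'
def spoke(th,r=.055,back=.024,z=.0275,o=None):
    t=np.radians(th);u=np.array([np.cos(t),np.sin(t),0]);n=np.array([-u[1],u[0],0])
    P=HUB+r*u+back*n; P[2]=z; print('target',P.round(4)); target(P,u,o)
def polar(o=None):
    o=o or ctrl.get_obs(); d=(o['eef_pos']-HUB)[:2]; R=toolR(o); w=o['wrist_force']
    th=np.degrees(np.arctan2(R[1,1],R[0,1])); t=np.radians(th);u=np.array([np.cos(t),np.sin(t)]);n=np.array([-u[1],u[0]])
    print('yaw y-axis deg',th.round(2),'r',round(d@u*1e3,1),'back',round(d@n*1e3,1),'z',o['eef_pos'][2].round(4),'Fpush(reaction ccw)',round(w[:2]@n,2),'Frad',round(w[:2]@u,2),'Fz',round(w[2],2),'tq about hub',round(float(np.cross(np.r_[d,0],w)[2]),3),'t',round(o['time_s'],2),'q6',o['q'][5].round(2))
E
python3 -m creep '1 -1 0 0 0 0 0; 1 -3 0 0 0 0 0; 1 -4 0 0 0 0 0; 0.5 -3 0 0 0 0 0; 0 -0.5 0 0 0 0 0; 0 0 0 0 -0.16 0 0'; python3 -c "
from h import *
spoke(73.4); polar()"
```

```text
time_s: 14.22
eef_pos: [0.5132, -0.0759, 0.106]
eef_rot: [0.562, 0.432, 0.559, -0.43]
wrist_force: [0.0, 0.1, -0.8]
opening: 0.377
target [ 0.5202 -0.1697  0.0275]
pos [ 0.5132 -0.0759  0.106 ] tilt/rot [-1.021  0.004 -0.003] shift cm [ 7.87 -1.77  9.23] shift after turn [ 7.85 -8.79  3.35] y [0.966 0.257 0.004] F [ 0.01  0.11 -0.79] op 0.377 t 14.22
yaw y-axis deg 14.89 r 25.6 back 151.9 z 0.106 Fpush(reaction ccw) 0.1 Frad 0.04 Fz -0.79 tq about hub -0.003 t 14.22 q6 -0.64
```

```bash
python3 -m creep '0 0 0 0 -0.17 0 0; 0 0 0 0 -0.17 0 0; 0 0 0 0 -0.17 0 0; 0 0 0 0 -0.17 0 0; 0 0 0 0 -0.17 0 0; 0 0 0 0 -0.16 0 0; 0 0 -3 1.1 0 0 0; 0 0 -3 1.1 0 0 0; 0 0 -2 0.8 0 0 0; 0 0 0 0 0 0 0'; python3 -c "
from h import *
spoke(73.4); polar(); im,Q=tips(); cv2.imwrite('pics/w10.png',im)
"
```

```text
time_s: 15.48
eef_pos: [0.5152, -0.1601, 0.0967]
eef_rot: [0.698, 0.094, 0.704, -0.092]
wrist_force: [0.1, -0.2, 0.1]
opening: -0.001
target [ 0.5202 -0.1697  0.0275]
pos [ 0.5152 -0.1601  0.0967] tilt/rot [ 0.026 -0.009 -0.002] shift cm [ 6.91 -0.82  0.8 ] shift after turn [ 6.92 -0.78  0.75] y [0.261 0.965 0.003] F [ 0.12 -0.25  0.11] op -0.001 t 15.47
yaw y-axis deg 74.88 r 63.6 back 29.9 z 0.0967 Fpush(reaction ccw) -0.18 Frad -0.21 Fz 0.11 tq about hub -0.005 t 15.47 q6 -1.83
tips mm (tool) [[-37.3, -6.1, -10.5], [-39.0, 6.2, -6.4]] op -0.001
```

View pics/w10.png

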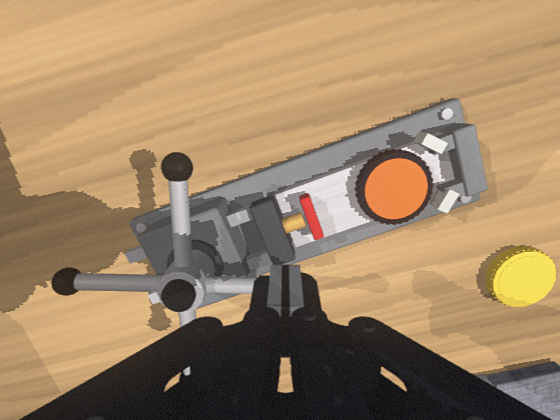

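```bash
python3 -m creep '0 0 -0.7 0.4 0.026 -0.009 -0.002; 0 1.5 0 0 0 0 0; 0 2.5 0 0 0 0 0; 0 2 0 0 0 0 0; 0 0 0 0 0 0 0'; python3 -c "
from h import *
spoke(73.4,z=.026); polar(); 
im,d=ctrl.camera('side'); cv2.imwrite('pics/s11.png',cv2.resize(im[60:260,200:400],None,fx=3,fy=3))
"
```

```text
time_s: 16.15
eef_pos: [0.5158, -0.1634, 0.032]
eef_rot: [0.699, 0.102, 0.701, -0.101]
wrist_force: [-0.6, 0.2, -0.0]
opening: -0.0
target [ 0.5202 -0.1697  0.026 ]
pos [ 0.5158 -0.1634  0.032 ] tilt/rot [ 0.001 -0.003 -0.002] shift cm [ 0.6  -0.49  0.6 ] shift after turn [ 0.6  -0.48  0.6 ] y [0.284 0.959 0.002] F [-0.61  0.2  -0.03] op -0.0 t 16.15
yaw y-axis deg 73.48 r 59.9 back 29.9 z 0.032 Fpush(reaction ccw) 0.64 Frad 0.02 Fz -0.03 tq about hub 0.038 t 16.15 q6 -1.81
```

View pics/s11.png

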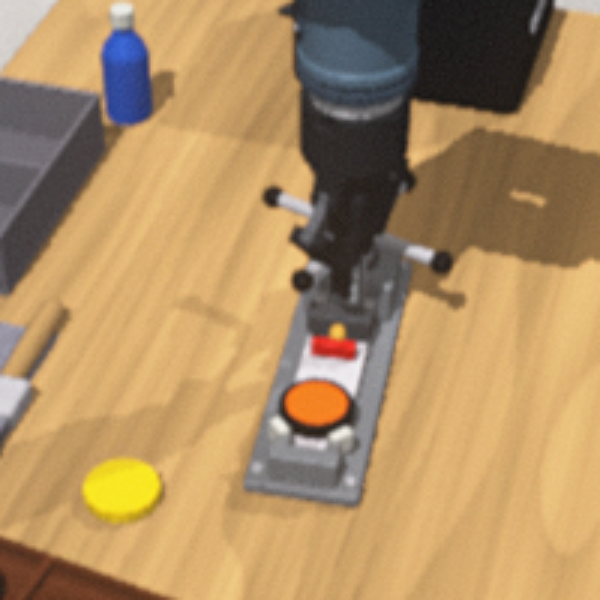

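```bash
python3 -m creep '0 0.4 -0.45 0.5 0 -0.003 0; 0 0 0 0.5 0 0 0; 0 0 0.1 0.4 0.05 0 0; 0 0 0.16 0.67 0.12 0 0; 0 0 0.16 0.67 0.12 0 0'; python3 -c "
from h import *
polar()"
```

```text
time_s: 16.82
eef_pos: [0.5415, -0.1728, 0.0304]
eef_rot: [0.676, 0.205, 0.678, -0.203]
wrist_force: [-5.2, 3.9, 2.1]
opening: 0.002
yaw y-axis deg 56.43 r 54.8 back 19.6 z 0.0304 Fpush(reaction ccw) 6.51 Frad 0.33 Fz 2.06 tq about hub 0.35 t 16.82 q6 -1.5
```

```bash
python3 -m creep '0 0.1 0.16 0.67 0.12 0 0; 0 0.1 0.16 0.67 0.12 0 0; 0 0.1 0.16 0.67 0.12 0 0; 0 0 0.16 0.67 0.12 0 0; 0 0 0.16 0.67 0.12 0 0'; python3 -c "
from h import *
polar()"
```

```text
time_s: 17.45
eef_pos: [0.5683, -0.1854, 0.0286]
eef_rot: [0.576, 0.403, 0.589, -0.399]
wrist_force: [-1.1, 7.4, 1.4]
opening: 0.002
yaw y-axis deg 20.96 r 53.8 back 26.4 z 0.0286 Fpush(reaction ccw) 7.27 Frad 1.62 Fz 1.4 tq about hub 0.348 t 17.45 q6 -0.89
```

```bash
python3 -m creep '0 0 0.1 0.8 0.05 0 0; 0 0 0.1 0.8 0.08 0 0; 0 0 0.1 0.8 0.08 0 0; 0 0 0.1 0.8 0.1 0 0; 0 0 0.1 0.8 0.1 0 0'; python3 -c "
from h import *
polar()"
```

```text
time_s: 18.08
eef_pos: [0.5846, -0.2142, 0.0288]
eef_rot: [0.476, 0.518, 0.496, -0.509]
wrist_force: [0.4, 5.3, -0.6]
opening: -0.002
yaw y-axis deg -3.22 r 56.2 back 18.3 z 0.0288 Fpush(reaction ccw) 5.35 Frad 0.13 Fz -0.62 tq about hub 0.298 t 18.07 q6 -0.51
```

```bash
python3 -m creep '0 0 0.1 0.8 0.09 0 0; 0 0 0.1 0.8 0.1 0 0; 0 0 0.1 0.8 0.1 0 0; 0 0 0 0 0 0 0'; python3 -c "
from h import *
polar()
im,Q=tips(); cv2.imwrite('pics/w12.png',im)
im,d=ctrl.camera('side'); cv2.imwrite('pics/s12.png',cv2.resize(im[60:260,200:400],None,fx=3,fy=3))
"
```

```text
time_s: 18.58
eef_pos: [0.5867, -0.2338, 0.0292]
eef_rot: [0.391, 0.585, 0.416, -0.575]
wrist_force: [0.6, 0.7, -0.6]
opening: -0.004
yaw y-axis deg -20.31 r 57.1 back 16.3 z 0.0292 Fpush(reaction ccw) 0.86 Frad 0.3 Fz -0.59 tq about hub 0.044 t 18.57 q6 -0.24
tips mm (tool) [[-19.0, -49.0, 0.7], [-37.1, 6.2, -9.8]] op -0.004
```

View pics/w12.png

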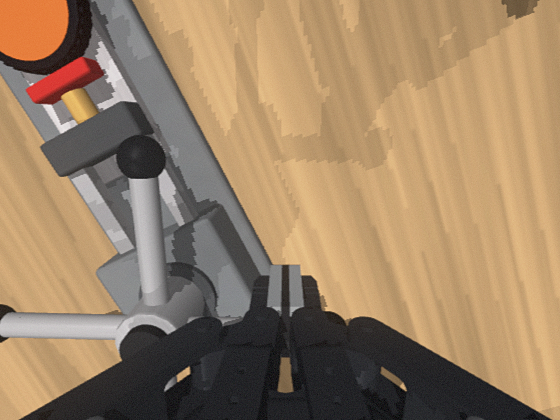

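View pics/s12.png

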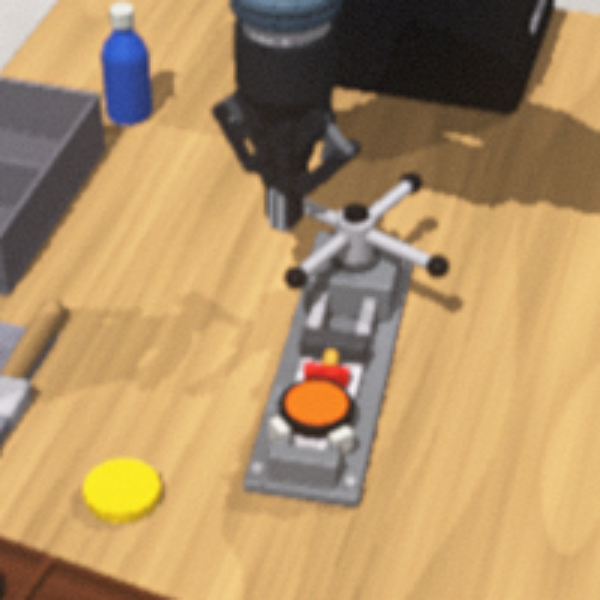

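```bash
python3 -c "
from h import *
b=atz('wrist',[[141,157]],.076)[0]-HUB; print('wrist ball',np.degrees(np.arctan2(b[1],b[0])),np.linalg.norm(b[:2]))
B=atz('side',[[200+x/3,60+y/3] for x,y in((297,278),(437,265),(413,183))],.076)-HUB; print('side',np.degrees(np.arctan2(B[:,1],B[:,0])),np.linalg.norm(B[:,:2],axis=1))
for n,p,z in(('pad near',(35,98),.036),('pad far',(95,68),.036)):
  X=atz('wrist',[p],z)[0]-SEAT; print(n,X@AX*1e3,X@YV*1e3)
"
```

```text
wrist ball 67.35823393560894 0.07397129116210972
side [  70.8378395   159.36978552 -112.98693911] [0.07632359 0.07626203 0.07618481]
pad near 49.847538722641886 -14.330998509351653
pad far 51.486787342471736 19.74671712936684
```

```bash
python3 -m creep '0 0 0 -1 0 0 0; 0 -3 0 -0.2 0 0 0; 0 -3 0 0 0 0 0; 0 -0.5 0 0 -0.16 0 0; 0 0 0 0 -0.17 0 0; 0 0 0 0 -0.17 0 0; 0 0 0 0 -0.17 0 0; 0 0 0 0 -0.17 0 0; 0 0 0 0 -0.17 0 0; 0 0 0 0 -0.17 0 0'; python3 -c "
from h import *
spoke(69.5,back=.028,z=.027); polar()"
```

```text
time_s: 19.92
eef_pos: [0.595, -0.2202, 0.0998]
eef_rot: [0.66, 0.251, 0.67, -0.23]
wrist_force: [-0.2, 0.1, -0.5]
opening: -0.006
target [ 0.5205 -0.168   0.027 ]
pos [ 0.595  -0.2202  0.0998] tilt/rot [-0.336 -0.02  -0.026] shift cm [ 7.48 -0.91 -8.89] shift after turn [ 7.28  2.29 -8.81] y [0.639 0.769 0.022] F [-0.17  0.11 -0.54] op -0.006 t 19.93
yaw y-axis deg 50.24 r 50.1 back -46.1 z 0.0998 Fpush(reaction ccw) 0.2 Frad -0.02 Fz -0.54 tq about hub 0.009 t 19.93 q6 -1.44
```

```bash
python3 -m creep '0 0 0 0 -0.17 -0.01 -0.013; 0 0 0 0 -0.166 -0.01 -0.013; 0 0 0.7 -3 0 0 0; 0 0 0.8 -3 0 0 0; 0 0 0.7 -2.2 0 0 0; 0 0 0 0 0 0 0'; python3 -c "
from h import *
spoke(69.5,back=.028,z=.027); polar()"
```

```text
time_s: 20.68
eef_pos: [0.5253, -0.1682, 0.1009]
eef_rot: [0.699, 0.118, 0.696, -0.119]
wrist_force: [1.0, -0.2, -0.3]
opening: -0.0
target [ 0.5205 -0.168   0.027 ]
pos [ 0.5253 -0.1682  0.1009] tilt/rot [0.021 0.005 0.002] shift cm [ 7.39 -0.12 -0.49] shift after turn [ 7.39 -0.15 -0.46] y [ 0.33   0.944 -0.002] F [ 1.01 -0.21 -0.26] op -0.0 t 20.68
yaw y-axis deg 70.71 r 56.9 back 22.2 z 0.1009 Fpush(reaction ccw) -1.02 Frad 0.13 Fz -0.26 tq about hub -0.061 t 20.68 q6 -1.76
```

```bash
python3 -m creep '0 0 -0.1 -0.7 0.021 0.005 0.002; 0 2 0 0 0 0 0; 0 2.5 0 0 0 0 0; 0 2.2 0 0 0 0 0; 0 0 0 0 0 0 0'; python3 -c "
from h import *
spoke(69.5,back=.0215,z=.027); polar()
im,Q=tips(); cv2.imwrite('pics/w13.png',im)"
```

```text
time_s: 21.3
eef_pos: [0.5221, -0.1699, 0.0343]
eef_rot: [0.697, 0.126, 0.694, -0.128]
wrist_force: [0.2, 0.3, 0.6]
opening: -0.002
target [ 0.5266 -0.1703  0.027 ]
pos [ 0.5221 -0.1699  0.0343] tilt/rot [-0.004  0.005  0.001] shift cm [0.73 0.12 0.43] shift after turn [0.73 0.12 0.43] y [ 0.354  0.935 -0.001] F [0.21 0.34 0.59] op -0.002 t 21.3
yaw y-axis deg 69.3 r 53.7 back 26.0 z 0.0343 Fpush(reaction ccw) -0.08 Frad 0.4 Fz 0.59 tq about hub -0.015 t 21.3 q6 -1.74
tips mm (tool) [[-19.2, -55.1, 13.3], [-39.3, 5.6, -8.2]] op -0.002
```

View pics/w13.png

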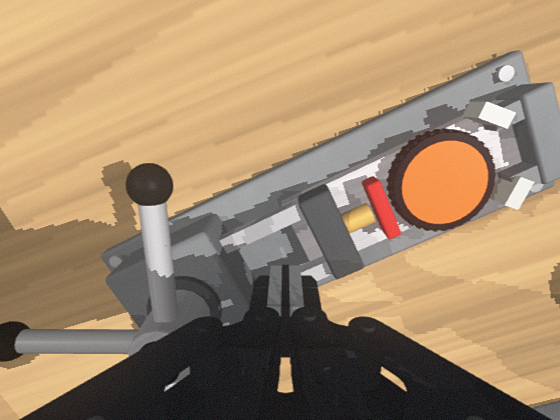

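```bash
python3 -m creep '0 0.6 0.1 0.5 0 0.005 0; 0 0 0.1 0.8 0.08 0 0; 0 0 0.1 0.8 0.1 0 0; 0 0 0.1 0.8 0.1 0 0; 0 0 0.1 0.8 0.1 0 0'; python3 -c "
from h import *
polar()
im,Q=tips(); cv2.imwrite('pics/w14.png',im)"
```

```text
time_s: 21.98
eef_pos: [0.5554, -0.1801, 0.0301]
eef_rot: [0.654, 0.26, 0.662, -0.26]
wrist_force: [-6.2, 3.6, 3.2]
opening: -0.001
yaw y-axis deg 46.86 r 55.0 back 13.3 z 0.0301 Fpush(reaction ccw) 7.05 Frad -1.61 Fz 3.18 tq about hub 0.409 t 21.98 q6 -1.33
tips mm (tool) [[-19.1, -44.3, 0.3], [-38.1, 5.5, -9.7]] op -0.001
```

View pics/w14.png

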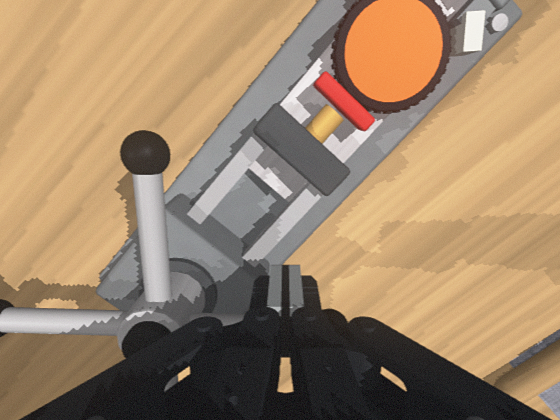

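```bash
cat >> h.py <<'E'
def ballang(uv,o=None):
    b=atz('wrist',[uv],.076,o)[0]-HUB; print('ball deg',np.degrees(np.arctan2(b[1],b[0])).round(2),'r',np.linalg.norm(b[:2]).round(4))
E
python3 -c "
from h import *
ballang((145,152))"
python3 -m creep '0 0 0.1 0.8 0.12 0 0; 0 0 0.1 0.7 0.1 0 0'; python3 -c "
from h import *
polar()
im,Q=tips(); cv2.imwrite('pics/w15.png',im)"
```

```text
ball deg 135.69 r 0.0736
time_s: 22.28
eef_pos: [0.566, -0.1875, 0.03]
eef_rot: [0.617, 0.334, 0.63, -0.334]
wrist_force: [-5.8, 4.5, 3.7]
opening: 0.001
yaw y-axis deg 33.64 r 55.2 back 13.5 z 0.03 Fpush(reaction ccw) 6.98 Frad -2.33 Fz 3.72 tq about hub 0.417 t 22.27 q6 -1.11
tips mm (tool) [[-19.0, -44.1, 1.3], [-38.7, 5.7, -9.9]] op 0.001
```

View pics/w15.png

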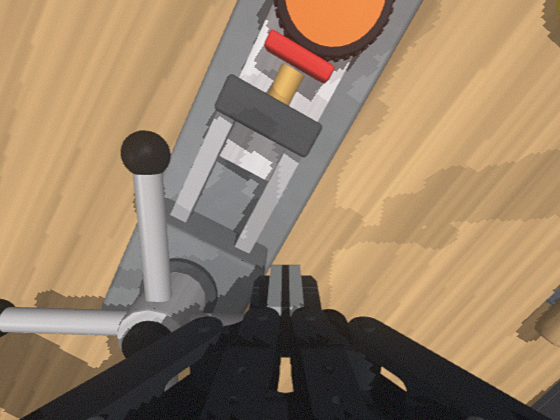

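```bash
python3 -c "
from h import *
ballang((146,152))
im,d=ctrl.camera('side'); cv2.imwrite('pics/s15.png',cv2.resize(im[110:240,260:370],None,fx=5,fy=4.5,interpolation=cv2.INTER_CUBIC));polar()"
```

```text
ball deg 121.85 r 0.0735
yaw y-axis deg 33.7 r 55.3 back 12.8 z 0.0301 Fpush(reaction ccw) 4.08 Frad -2.1 Fz 2.18 tq about hub 0.252 t 22.38 q6 -1.11
```

View pics/s15.png

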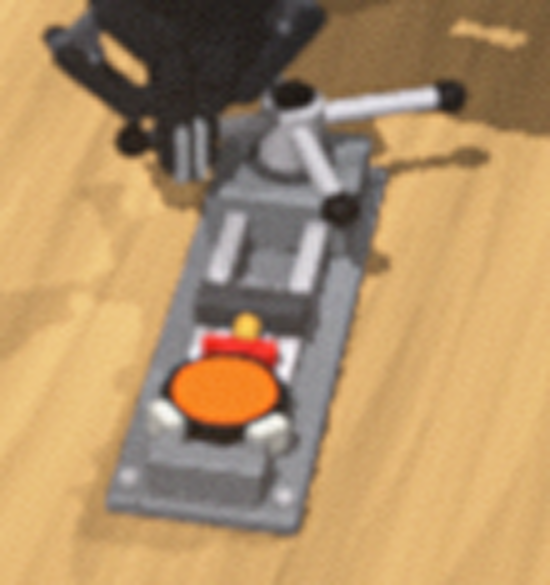

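```bash
cat >> h.py <<'E'
def mon():
    polar(); im,d=ctrl.camera('side'); c=blob(im,(5,150,120),(22,255,255),(285,170,325,215)); X=atz('side',c[0],.034)[0]-SEAT
    r=blob(im,(0,150,90),(4,255,255),(285,150,335,200)); Y=atz('side',r[0],.036)[0]-SEAT
    print('filter x,y mm',(X@AX*1e3).round(2),(X@YV*1e3).round(2),c[1][4],'pad',(Y@AX*1e3).round(2),r[0],r[1][4]); return im
E
python3 -c "
from h import *
mon()
im=cv2.imread('pics/side0.png');r=blob(im,(0,150,90),(4,255,255),(285,150,335,200));Y=atz('side',r[0],.036)[0]-SEAT;print(Y@AX*1e3,r[1])
b=atz('side',[[260+342/5,110+207/4.5],[260+451/5,110+95/4.5]],.076)-HUB;print(np.degrees(np.arctan2(b[:,1],b[:,0])),np.linalg.norm(b[:,:2],axis=1))"
```

```text
yaw y-axis deg 33.7 r 55.3 back 12.8 z 0.0301 Fpush(reaction ccw) 4.08 Frad -2.1 Fz 2.18 tq about hub 0.252 t 22.38 q6 -1.11
filter x,y mm 2.47 1.1 272 pad 30.34 [307.76785714 187.125     ] 56
70.35776781242873 [304 172  14   7  78]
[ 122.30311599 -149.70121624] [0.07632159 0.07782023]
```

```bash
python3 -m creep '0 0 0.1 0.75 0.12 0 0'; python3 -c "
from h import *
mon()"; python3 -m creep '0 0 0.05 0.4 0.07 0 0'; python3 -c "
from h import *
im=mon(); cv2.imwrite('pics/s16.png',cv2.resize(im[110:240,260:370],None,fx=5,fy=4.5,interpolation=cv2.INTER_CUBIC))"
```

```text
time_s: 22.55
eef_pos: [0.5704, -0.1918, 0.0301]
eef_rot: [0.595, 0.371, 0.61, -0.37]
wrist_force: [-5.4, 7.5, 4.3]
opening: -0.001
yaw y-axis deg 26.8 r 55.2 back 14.1 z 0.0301 Fpush(reaction ccw) 9.1 Frad -1.41 Fz 4.26 tq about hub 0.522 t 22.55 q6 -0.99
filter x,y mm 2.17 1.15 272 pad 29.93 [307.96491228 187.28070175] 57
time_s: 22.72
eef_pos: [0.5724, -0.1936, 0.0301]
eef_rot: [0.578, 0.394, 0.596, -0.393]
wrist_force: [-4.2, 9.2, 4.7]
opening: -0.002
yaw y-axis deg 22.32 r 55.1 back 16.0 z 0.0301 Fpush(reaction ccw) 10.11 Frad -0.41 Fz 4.75 tq about hub 0.563 t 22.73 q6 -0.92
filter x,y mm 2.08 1.17 271 pad 30.12 [307.8 187.2] 60
```

View pics/s16.png

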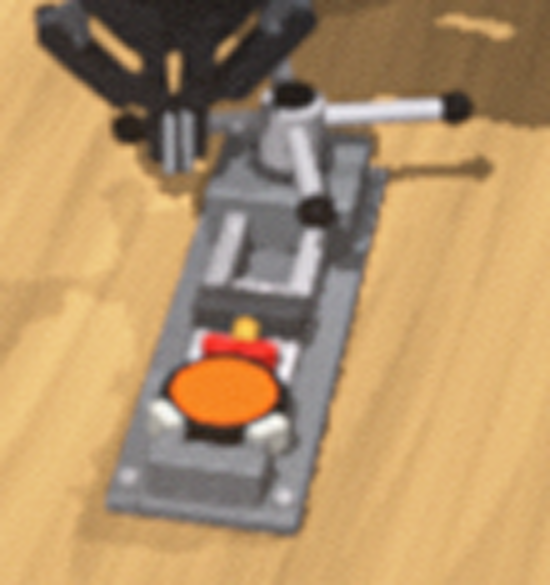

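```bash
python3 -c "
from h import *
b=atz('side',[[260+316/5,110+210/4.5],[260+456/5,110+106/4.5]],.076)-HUB;print(np.degrees(np.arctan2(b[:,1],b[:,0])),np.linalg.norm(b[:,:2],axis=1))
im,Q=tips(); cv2.imwrite('pics/w16.png',im);polar()"
```

```text
[ 113.39651952 -156.77796969] [0.07637311 0.07776134]
tips mm (tool) [[-19.0, -46.9, 2.5], [-37.4, 5.5, -9.6]] op -0.002
yaw y-axis deg 22.34 r 55.2 back 15.6 z 0.0301 Fpush(reaction ccw) 8.04 Frad -1.55 Fz 3.82 tq about hub 0.468 t 22.82 q6 -0.92
```

View pics/w16.png

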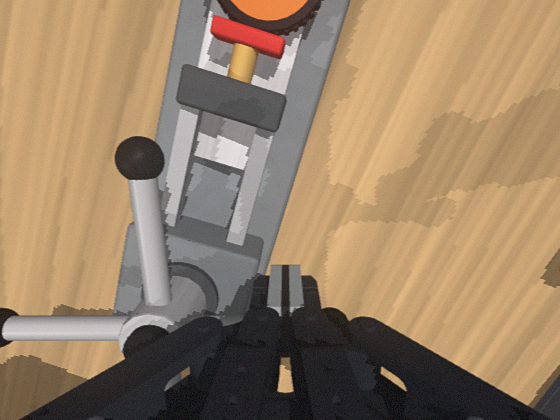

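```bash
python3 -m creep '0 0 0.03 0.3 0.04 0 0'; python3 -c "
from h import *
im=mon(); cv2.imwrite('pics/s17.png',cv2.resize(im[110:240,260:370],None,fx=5,fy=4.5,interpolation=cv2.INTER_CUBIC))"
```

```text
time_s: 22.95
eef_pos: [0.5731, -0.194, 0.0301]
eef_rot: [0.569, 0.406, 0.59, -0.405]
wrist_force: [-3.6, 9.3, 4.6]
opening: -0.0
yaw y-axis deg 20.02 r 54.9 back 17.5 z 0.0301 Fpush(reaction ccw) 9.92 Frad -0.16 Fz 4.55 tq about hub 0.548 t 22.95 q6 -0.88
filter x,y mm 1.92 1.23 273 pad 29.93 [307.55172414 187.22413793] 58
```

View pics/s17.png

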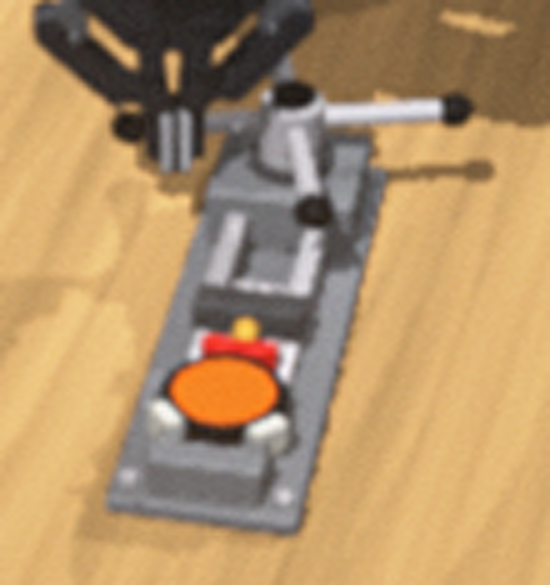

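```bash
python3 -m creep '0 0 0.05 0.45 0.05 0 0'; python3 -c "
from h import *
im=mon(); cv2.imwrite('pics/s18.png',cv2.resize(im[110:240,260:370],None,fx=5,fy=4.5,interpolation=cv2.INTER_CUBIC))"
```

```text
time_s: 23.12
eef_pos: [0.5745, -0.1954, 0.0301]
eef_rot: [0.556, 0.422, 0.581, -0.419]
wrist_force: [-4.4, 9.8, 4.7]
opening: 0.003
yaw y-axis deg 17.0 r 54.8 back 18.7 z 0.0301 Fpush(reaction ccw) 10.67 Frad -1.31 Fz 4.7 tq about hub 0.609 t 23.12 q6 -0.83
filter x,y mm 1.84 1.19 274 pad 29.64 [307.71428571 187.33928571] 56
```

View pics/s18.png

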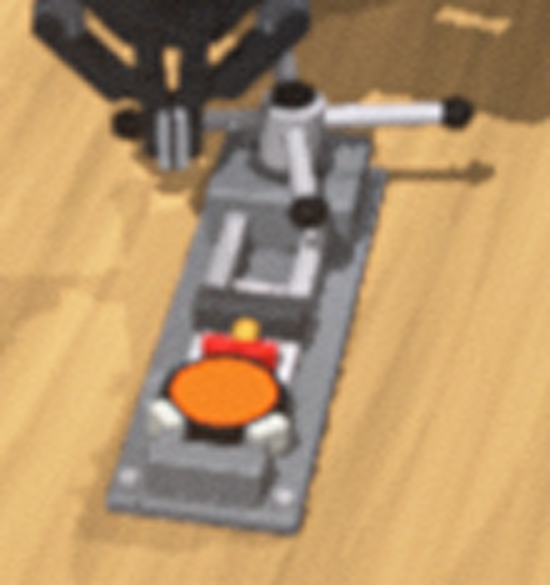

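```bash
python3 -m creep '0 0 -0.1 -0.8 0 0 0; 0 0 0 -0.7 0 0 0; 0 -2 0 0 0 0 0; 0 -4 0 0 0 0 0; 0 -3 0 0 0 0 0; 0 0 2 -4 0 0 0; 0 0 2 -4 0 0 0; 0 0 2 -4 0 0 0; 0 0 0 0 0 0 0'; python3 -c "
from h import *
im=mon(); cv2.imwrite('pics/s19.png',cv2.resize(im[110:240,260:370],None,fx=5,fy=4.5,interpolation=cv2.INTER_CUBIC))
im,d=ctrl.camera('top'); cv2.imwrite('pics/t19.png',im)
im,d=ctrl.camera('wrist'); cv2.imwrite('pics/w19.png',im)"
```

```text
time_s: 24.3
eef_pos: [0.6022, -0.0523, 0.1402]
eef_rot: [0.562, 0.425, 0.572, -0.419]
wrist_force: [-0.3, -0.5, -0.5]
opening: 0.003
yaw y-axis deg 16.72 r 122.4 back 148.0 z 0.1402 Fpush(reaction ccw) -0.43 Frad -0.41 Fz -0.48 tq about hub 0.009 t 24.3 q6 -0.59
filter x,y mm 1.82 1.17 272 pad 29.84 [307.49122807 187.24561404] 57
```

View pics/s19.png

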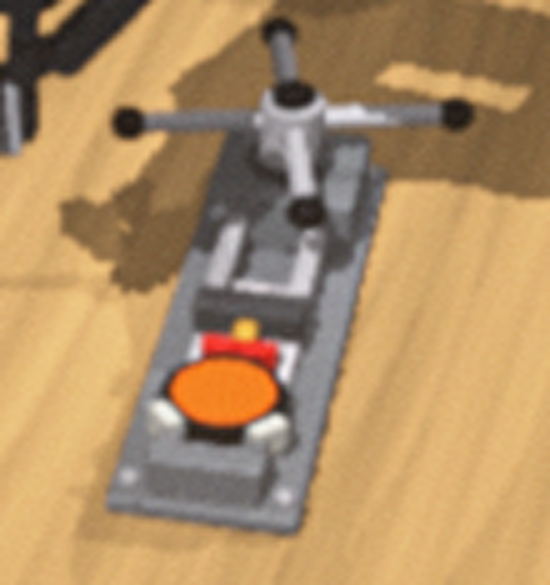

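View pics/t19.png

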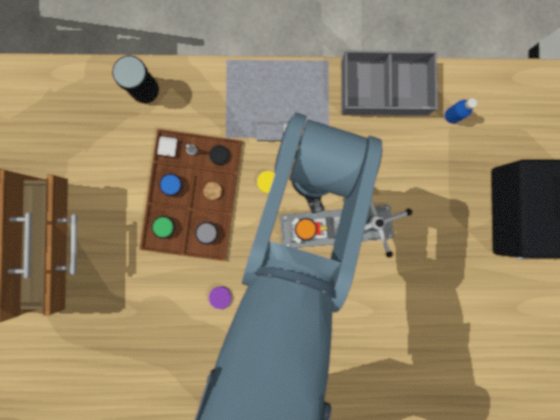

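View pics/w19.png

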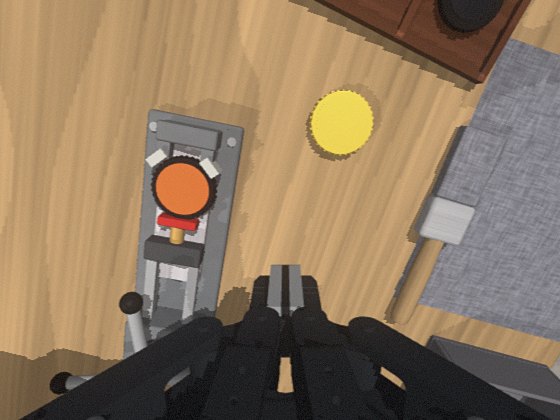

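```bash
python3 -c "
from h import *
b=atz('side',[[260+x/5,110+y/4.5] for x,y in((306,211),(455,113),(128,122),(279,32))],.076);h=b.mean(0);v=b-h;print(h,np.degrees(np.arctan2(v[:,1],v[:,0])),np.linalg.norm(v[:,:2],axis=1))
o=ctrl.get_obs()
for n,uv,z in(('pad rear',(178,228),.04),('block front top',(176,240),.042),('filter',(184,189),.034)):
  X=atz('wrist',[uv],z,o)[0]-SEAT;print(n,(X@AX*1e3).round(1),(X@YV*1e3).round(1))
"
```

```text
[ 0.52676519 -0.22854587  0.076     ] [ 109.69444499 -160.43351399   19.54795256  -70.42061464] [0.07580282 0.07595102 0.07610325 0.07577802]
pad rear 37.6 3.4
block front top 48.1 3.3
filter 4.1 3.3
```

```bash
python3 -c "
from h import *
o=ctrl.get_obs();print(o['wrist_force'],o['time_s']);print(ctrl.hand_in())"
```

```text
[ 0.00096682  0.1712701  -0.90388932] 24.45
the job is handed in; nothing more can be done
None
```

The amber filter is clamped in the vise between the V-block and the red pad. The job was handed in at about 24.5 s, with the robot clear of everything.

**What I did**
- I picked the filter off its pedestal and laid it on the bed about 12 mm ahead of the seat.
- I turned the capstan clockwise about 144° in total, pushing two different spokes one after the other with the shut fingers. I never touched the jaw.

**Grip**
- The torque on the capstan rose from about 0.35 N m running free to 0.61 N m, which puts the grip at about 14 N.
- An estimate from how far the jaw travelled gave about 10–12 N, give or take 6 N. It is rougher, but agrees that the grip is in the proper range.

**Last checks**
- After I let go, the side camera showed the filter and pad had not moved.
- The other filters, nozzle, lens cap and flap lid looked undisturbed. The arm partly hid the brush in the top view, but the wrist view showed it lying on the bench.

**What disagreed**
- The fingertips are about 32 mm farther back than the tool frame says, so my first attempt closed above the filter without touching it. I corrected for this for the rest of the job.
- The last step when laying the filter down pressed it onto the bed with about 46 N at the wrist for a moment.
- The side and wrist cameras read the seated filter as 2–4 mm short of the computed seat. I took this as a camera or seat-estimate offset, because the filter had stopped moving while the torque rose.

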